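# Switch the marking machine off and try its start button

### The job

The stylus pin of the dot marking machine is to be changed, so first prove at the bench control station, with the fingertips only and grasping nothing, that the machine is dead. Push the supply's toggle lever, which leans towards you, right over to its off stop on the far side; only then press the start button (the plain raised round one, not the wide mushroom stop) lightly right down, let it spring back up and withdraw. Do not press the stop, turn the selector with the bar grip or shift the loose things lying about.

Things in the scene. Friction and masses are not known exactly. Their poses are not given: they have to be found in the camera images.
- power_lever (a joint): lean of the supply's toggle lever (rad) about a level axis through lever_pivot, along the row of boxes: 0 = on, leaning 29 degrees towards the robot's side of the station (its -x); 0.5 = upright; 1.0 = off, on its stop, leaning 29 degrees the other way (+x). Starts at 0 to 0.2. A stiff lever without spring: it stays where it is left; about 1 N at the tip, 3 N low down, moves it
- lever_pivot (a point): pivot of the toggle lever, at the centre of its box, level with the top of the bezel, 57 mm above the worktop
- lever_tip (a point): end of the toggle lever, on its axis, 46 mm from the pivot (97 to 103 mm above the worktop); moves with it. The lever is a steel round bat, 13 mm thick near its end and 9 mm at its rubber boot
- power_box: enclosure that carries the toggle lever, of the same make as start_box; origin at the centre of its underside, z up, x away from the robot along the lever's push, y along the row of boxes
- start_button (a joint): travel of the start button (m): 0 = up, 0.006 = right down. Spring return: 1.5 N starts it, 5 N holds it down; then it is on a hard stop, which must not be loaded with more than 25 N
- start_top (a point): centre of the top of the start button, a plain raised black cylinder 28 mm in diameter, 14 mm proud of its bezel, 71 mm above the worktop when up; moves with the button, which goes straight down
- start_box: enclosure that carries the start button at its centre: grey box 66 x 62 x 50 mm (x, y, z), origin at the centre of its underside. Four such boxes stand in a row, 62 mm apart along their y, on one steel plate 78 x 256 x 4 mm fixed to the worktop in front of the machine; their order in the row varies
- stop_button (a joint): travel of the stop button (m), 0 = up, 0.005 = down. Must stay up
- stop_top (a point): centre of the top of the stop button, a black mushroom head 40 mm in diameter, 82 mm above the worktop, on the middle of its own box
- mode_knob (a joint): angle of the selector (rad), 0 at the start. Must not be turned
- mode_top (a point): centre of the top of the selector, a black bar grip 29 x 8 mm on a round skirt 29 mm in diameter, 76 mm above the worktop, on the middle of its own box
- flange_ring: loose steel flange ring lying on the worktop at the right, 112 mm across, 27 mm high; origin under its centre. To be left alone
- paint_pen: loose paint marker lying near the front edge, right of the station, 134 mm long, 14 mm thick. To be left alone
- hex_bolt: loose hex bolt, 56 mm long, 18 mm thick at the head, lying right of the station. To be left alone
- sample_plate: loose steel plate 40 x 80 x 8 mm, lying between the station and the ring. To be left alone
- hex_key: loose hex key 38 x 104 x 8 mm lying on the machine's base, 70 mm above the worktop. The base's front is at x = 0.54; the machine's black head hood starts at x = 0.55 over y = 0.06 to 0.22, 0.15 m above the worktop, and an orange air hose hangs across at y = -0.11 to -0.16, 0.15 m up and more. To be left alone
- plug_gauge: loose plug gauge, 98 mm long, 24 mm thick, lying on the left end of the machine's base. To be left alone
- oil_bottle: loose oil bottle standing at the right, 44 mm across, 143 mm high. To be left alone

How it is judged:
By the outcome, as a careful person would: the job done as asked, in the order asked, and still so for the second after the job is handed in, with the robot touching nothing.
It also fails if it takes over 40 s, if anything falls off the work surface, if the arm or the gripper's body presses on something with over 40 N, if the wrist force passes 120 N, or if a joint passes its speed limit or range.

### The arm

A 6-joint arm with a two-finger parallel gripper is mounted at the origin on a cart in front of the work surface, level with it; the furniture and walls round the work are solid. World frame = base frame: x ahead of the robot, y to its left, z up, the work surface at z = 0. Lengths are in m, angles in rad, forces in N, time in s.
With the tool pointing down it reaches from about 0.375 to 0.975 m from the base axis. Payload 3.8 kg.
Tool frame: the origin (TCP) lies at the very end of the fingers, on their centre line; the grasp point (between the pads) lies bot.hold_point_z behind it (bot.hold_point_z is the distance from the TCP to the grasp point, in m); z points along the fingers, y is the line along which they close (so a half turn about z gives the same grasp; the last joint's range is limited). The gripper opens to 85 mm and grips with 20 to 120 N. Pads are 22 mm wide; open, the fingers measure 114 mm over their backs; the gripper's body (76 mm by 85 mm) begins 54 mm behind the grasp point. The pads swing forward as they close: fully open they stand 13 mm farther back than shut.
Start: joints at [1.276, 0.264, 1.604, -0, 1.274, -0.037], TCP at [0.172, 0.653, 0.231] pointing down, gripper open.
Joint ranges: [-2.63, 2.63], [-0.94, 2.18], [0.31, 2.57], [-1.31, 4.45], [0, 2.66], [-2.55, 2.55]. Speed limits (rad/s): [2.57, 2.57, 3.14, 3.14, 3.14, 3.14].

### API

Orientations are given as a rotation vector (axis times angle).
In Python, from workcell import bot, cam gives the robot as it stands (bot), with the cameras (cam).
- The arm moves only by the shell command python3 jog.py 'ROWS' [OPENING] [FORCE]. ROWS is a JSON object whose key "offsets" holds a list of rows, 1 to 5 of them, each of 4 numbers: dx, dy, dz in shares of the most that a row can go, 1 being 62.5 mm, then a turn about the tool's z in normalised numbers (1 is 4 rad); each row shifts and turns the commanded pose from where the row before left it, along the tool's axes as they then stand; what a row does not reach is not made up. A row lasts 1/8 s, in which the tool goes at most 0.0625 m and 0.188 rad, less where a joint would pass 70% of its speed; a pose out of reach is approached as far as the arm can. OPENING is the opening from 0.0 (shut) to 1.0 (fully open), set as the command begins (- or left out keeps the last). The fingers move at their own pace and stop on an object; FORCE is the grip in N (left out, the last holds). Time passes only in rows, so rows that do not move let the fingers close. It prints the time, the measured TCP pose, the force, the opening and the grip force at its end. No shift or turn number may pass 1 either way. Input that does not fit is refused with a message, and nothing moves.
- bot.read_state(): the state, without advancing time (a new reading comes with each control period).
- cam.read_camera(name): name is "side" or "top" or "wrist"; returns the picture (400x640x3 uint8, red, green, blue); there is no depth.
- cam.camera_info(name): a dict with "intrinsics" (3x3 intrinsics, pixels), "k1" (the pictures are not rectified: a ray, as slopes to the right and down, at radius r is drawn at 1 + k1 r^2 times it, then the intrinsics apply), "extrinsics" (4x4, takes a point from camera to world coordinates). Camera axes: x right, y down, z forward; pixel columns grow to the right and rows downward; lengths in m; the calibration is good to about 2 mm. A picture is of the moment at which its call begins: read the wrist's pose just before it. camera_info takes no time and is no camera call; for the wrist camera it gives the pose at the moment of the call.
- bot.finish_job(): hands the job in; it is judged then, once.
The state is a dict: "time": time; "q": joint angles; "joint_vel": joint speeds; "joint_torque": joint torques, N m; "tool_pos": TCP position; "tcp_rot": TCP orientation; "wrist_force": force on the tool from outside, world axes, zero at the start; "torque": the same for the moment, N m; "width": opening from 0.0 (shut) to 1.0 (fully open); "grip_force": force on a finger pad.
Only numpy, scipy, OpenCV 4.12 (cv2) and the standard library are available. Lean on these libraries where they do the work, as an engineer would, in place of code of your own. Each camera call takes 0.05 s, during which the arm holds its last target. There are 200 camera calls.

## Working session

There is one attempt and no reset: what is moved stays moved. The work goes in short steps, Python scripts to look and compute and a shell command to move; the robot and the scene stay as the last step left them, time stands still between calls to the robot, and variables do not carry over. Pictures are saved under pics/ and viewed, at most 10 in all, crops included, and the job is handed in when it is done.

```bash
mkdir -p pics; ls
python3 - <<'E'
from workcell import bot, cam
import cv2
for n in ("top","side"):
    i=cam.camera_info(n); print(n,i)
    cv2.imwrite(f"pics/{n}0.png",cam.read_camera(n)[:,:,::-1])
s=bot.read_state(); print(s['tool_pos'],s['tcp_rot'],s['time'],bot.hold_point_z)
E
```

```text
jog.py
pics
workcell.py
top {'intrinsics': array([[512.28932407,   0.        , 321.82311549],
       [  0.        , 512.28932407, 192.78281939],
       [  0.        ,   0.        ,   1.        ]]), 'k1': 0.009435247891686585, 'extrinsics': array([[ 0.02651597, -0.99135445,  0.12850394,  0.33281071],
       [-0.99954408, -0.02815019, -0.01091746, -0.01140924],
       [ 0.01444048, -0.12815586, -0.9916489 ,  1.41783451],
       [ 0.        ,  0.        ,  0.        ,  1.        ]])}
side {'intrinsics': array([[421.39778854,   0.        , 315.86954162],
       [  0.        , 421.39778854, 195.66384433],
       [  0.        ,   0.        ,   1.        ]]), 'k1': -0.009406735022834458, 'extrinsics': array([[ 0.57501775, -0.58518409,  0.57176409, -0.06842971],
       [-0.81813738, -0.41334549,  0.39974583, -0.3962642 ],
       [ 0.00241121, -0.69764252, -0.71644197,  0.79222906],
       [ 0.        ,  0.        ,  0.        ,  1.        ]])}
[0.17187058 0.65205449 0.23006639] [-0.40369117 -3.11520918  0.0032193 ] 0.1 0.0187
```

View pics/top0.png

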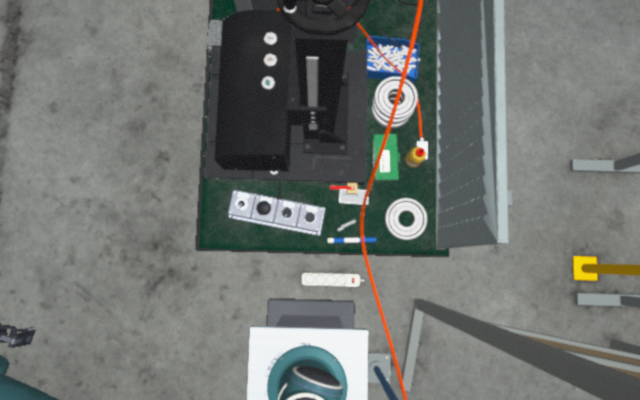

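View pics/side0.png

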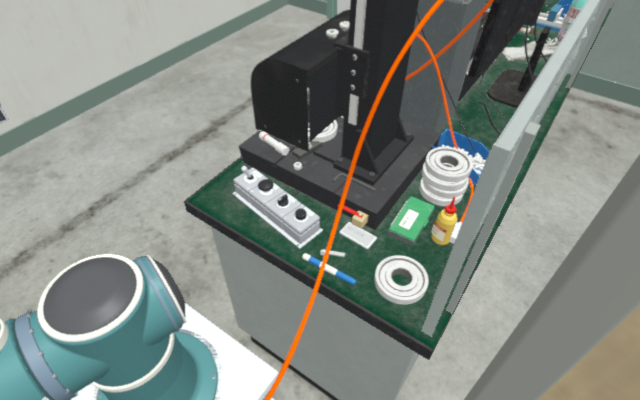

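The row of four boxes is at about x 229–325, y 190–235 in the top picture and x 235–320, y 170–245 in the side picture. The lever looks leftmost (top 241,203) and the mushroom next to it (264,208). I'll enlarge both to tell the other two apart.

Run:
```python
import cv2,numpy as np
a=cv2.imread("pics/top0.png")[182:242,220:334]; b=cv2.imread("pics/side0.png")[155:250,225:330]
a=cv2.resize(a,None,fx=6,fy=6,interpolation=cv2.INTER_CUBIC)[:, :684]; b=cv2.resize(b,None,fx=6,fy=6,interpolation=cv2.INTER_CUBIC)
cv2.imwrite("pics/ct.png",a); cv2.imwrite("pics/cs.png",b)
```

```text
(no output)
```

View pics/ct.png

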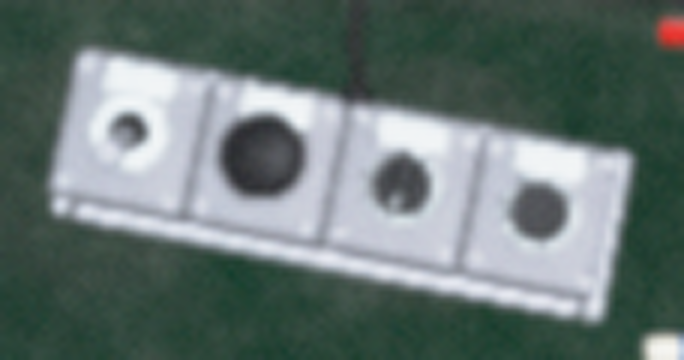

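View pics/cs.png

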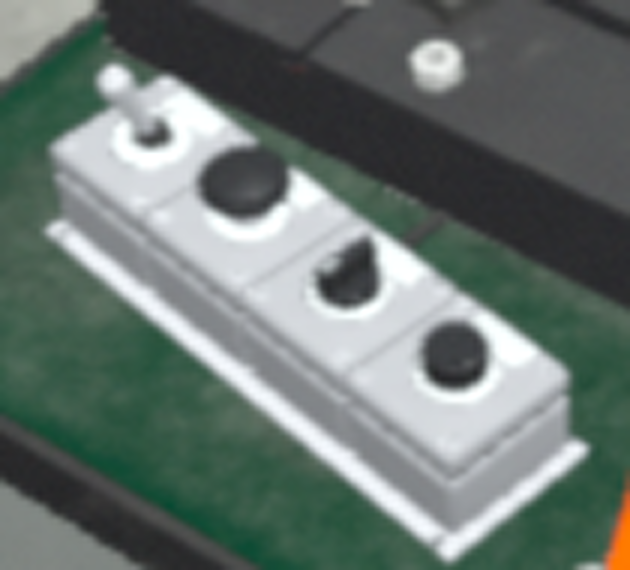

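The order from the left is lever, mushroom stop, bar selector, plain start button. In the top picture the bezel of the lever is at about (241.7,204), the stop at (263.7,208) and the start at (309.8,217). In the side picture the ball end of the lever is at about (244,168) and the top of the start button at (301,212).

```bash
cat > h.py <<'E'
import numpy as np,cv2
from workcell import bot, cam
def ray(n,uv,info=None):
    i=info or cam.camera_info(n); k=i['k1']
    d=cv2.undistortPoints(np.array([[uv]],float),i['intrinsics'],np.array([k,0,0,0.]))[0,0]
    E=i['extrinsics']; return E[:3,3],E[:3,:3]@np.array([*d,1])
def onz(n,uv,z,info=None):
    o,d=ray(n,uv,info); return o+d*(z-o[2])/d[2]
E
python3 - <<'E'
from h import *
t=cv2.imread("pics/top0.png")
roi=t[182:242,220:334]; b=roi.max(2)
m=((b<100)&(np.ptp(roi.astype(int),axis=2)<22)).astype(np.uint8)
n,l,st,c=cv2.connectedComponentsWithStats(m)
for k in range(1,n):
    if 8<st[k,4]<400:
        uv=c[k]+[220,182]; print(st[k],uv,onz("top",uv,.071),onz("top",uv,.082))
s=lambda x,y:(x/6+225-.42,y/6+155-.42); tp=lambda x,y:(x/6+220-.42,y/6+182-.42)
print("start",onz("top",tp(539,211),.069),onz("side",s(456,343),.071))
print("stop",onz("top",tp(262,156),.08),onz("side",s(245,176),.08))
print("mode",onz("top",tp(402,184),.065))
print("pivot",onz("top",tp(130,132),.055),onz("side",s(150,137),.055))
print("tip",onz("side",s(113,79),.098),onz("top",tp(125,155),.098))
E
```

```text
[ 37  20  13  12 130] [263.15384615 207.57692308] [0.46363382 0.12736179 0.071     ] [0.46256535 0.12622841 0.082     ]
[63 27  8  8 42] [286.5952381  211.97619048] [0.45371655 0.06523062 0.071     ] [0.45272907 0.06460468 0.082     ]
[87 32  7  7 41] [309.6097561  216.90243902] [0.44238724 0.00422666 0.071     ] [0.4414923  0.00409896 0.082     ]
[50 45 29  8 95] [282.41052632 230.94736842] [0.40351566 0.07442388 0.071     ] [0.4029382  0.07372285 0.082     ]
start [0.44294729 0.00477994 0.069     ] [0.44454074 0.00518595 0.071     ]
stop [0.4627583  0.12619158 0.08      ] [0.46193051 0.12390507 0.08      ]
mode [0.45353602 0.06558692 0.065     ]
pivot [0.47426745 0.1877845  0.055     ] [0.47556611 0.19041062 0.055     ]
tip [0.4612223  0.19157963 0.098     ] [0.45980084 0.1831799  0.098     ]
```

```bash
cat >> h.py <<'E'
from scipy.spatial.transform import Rotation as Ro
S=np.array([.4435,.0047]); ST=np.array([.4625,.1255])
P0=np.array([.4742,.1882]); u=(P0-S); u/=np.linalg.norm(u); X=np.array([u[1],-u[0]])
P=S+.186*u; P=(P+P0)/2
def go(xy,z):
    s=bot.read_state(); R=Ro.from_rotvec(s['tcp_rot']).as_matrix()
    d=np.array([*xy,z])-s['tool_pos']; ty=R[:2,1]
    yaw=np.arctan2(ty[0]*u[1]-ty[1]*u[0],ty@u)
    print("pos",s['tool_pos'],"toolz",R[:,2],"d world",d,"tool",R.T@d,"turn",-yaw,"F",s['wrist_force'],s['time'])
E
python3 - <<'E'
from h import *
print(P,u,X); go(P-.06*X,.16)
E
```

```text
[0.47419584 0.18817516] [0.16500908 0.98629205] [ 0.98629205 -0.16500908]
pos [0.17187058 0.65205449 0.23006639] toolz [-5.94759201e-04 -1.98975285e-03 -9.99997844e-01] d world [ 0.24314774 -0.45397878 -0.07006639] tool [-0.35083757 -0.3768603   0.07082493] turn -0.09197075596378991 F [-0.19564917  0.11126698 -0.3348047 ] 0.1
```

Units first: shifts go in shares of 62.5 mm and turns go in shares of 4 rad. So -0.038 m is -0.608, -0.035 m is -0.56.

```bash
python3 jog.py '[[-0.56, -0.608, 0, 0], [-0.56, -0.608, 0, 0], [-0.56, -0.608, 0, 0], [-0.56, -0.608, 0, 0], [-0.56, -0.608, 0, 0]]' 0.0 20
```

```text
refused: ROWS must be an object with the rows under "offsets". Nothing was moved.
```

The error is about the shape of the input: an object with the rows under "offsets". Fixing that and sending the same move.

```bash
python3 jog.py '{"offsets":[[-0.56, -0.608, 0, 0], [-0.56, -0.608, 0, 0], [-0.56, -0.608, 0, 0], [-0.56, -0.608, 0, 0], [-0.56, -0.608, 0, 0]]}' 0.0 20; python3 jog.py '{"offsets":[[-0.56, -0.608, 0, 0], [-0.56, -0.608, 0, 0], [-0.56, -0.608, 0, 0], [-0.56, -0.608, 0, 0], [0, 0, 0, -0.023]]}'; python3 -c "
from h import *
go(P-.06*X,.14)"
```

```text
time: 0.72
tool_pos: [0.2932, 0.4225, 0.2308]
tcp_rot: [-0.403, -3.115, 0.001]
wrist_force: [0.5, 0.4, 0.3]
width: 0.002
grip_force: 0.0
time: 1.35
tool_pos: [0.3905, 0.2386, 0.2309]
tcp_rot: [0.264, 3.13, -0.002]
wrist_force: [-0.8, -0.3, -0.5]
width: -0.002
grip_force: 0.0
pos [0.39053459 0.23857386 0.23091673] toolz [-6.80299496e-05 -1.19718439e-03 -9.99999281e-01] d world [ 0.02448373 -0.04049815 -0.09091673] tool [-0.03091854 -0.03570846  0.09096348] turn -0.0027895415612210848 F [-0.77736682 -0.25842531 -0.51483831] 1.35
```

Scaled: 0.045 m is 0.72, -0.018 m is -0.288.

```bash
python3 jog.py '{"offsets":[[-0.24, -0.288, 0.72, 0], [-0.256, -0.288, 0.72, 0], [0, 0, 0, 0]]}'
python3 - <<'E'
from h import *
go(P-.06*X,.085)
i=cam.camera_info("wrist"); print(i)
cv2.imwrite("pics/w1.png",cam.read_camera("wrist")[:,:,::-1])
E
```

```text
time: 1.72
tool_pos: [0.4109, 0.1986, 0.1372]
tcp_rot: [-0.263, -3.122, 0.007]
wrist_force: [0.5, 0.4, 0.3]
width: -0.003
grip_force: 0.0
pos [0.41091528 0.1986046  0.13717485] toolz [-0.00852513 -0.00368702 -0.99995686] d world [ 0.00410304 -0.0005289  -0.05217485] tool [-0.00453987  0.00042948  0.05213957] turn -0.002411403278390485 F [0.46433091 0.42124982 0.28903211] 1.725
{'intrinsics': array([[344.68514869,   0.        , 316.73520945],
       [  0.        , 344.68514869, 199.35685486],
       [  0.        ,   0.        ,   1.        ]]), 'k1': 0.022270216509343, 'extrinsics': array([[ 0.16767278,  0.93754152,  0.30479787,  0.33191776],
       [ 0.98583376, -0.1581392 , -0.05589088,  0.21349111],
       [-0.00419953,  0.30985141, -0.95077572,  0.2814274 ],
       [ 0.        ,  0.        ,  0.        ,  1.        ]])}
```

View pics/w1.png

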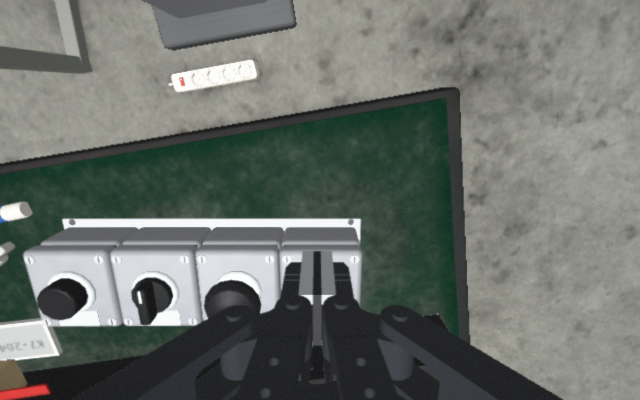

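The wrist picture shows the shut fingers centred in front of the lever's box (columns 281–361). The row runs parallel to the picture, with the start button on the far side at about (62,298). I'll lower the fingers in front of the lever.

Scaled: 0.026 m is 0.416, -0.002 m is -0.032.

```bash
python3 jog.py '{"offsets":[[-0.032, 0, 0.416, 0], [-0.032, 0, 0.416, 0], [0, 0, 0, 0]]}'
python3 - <<'E'
from h import *
go(P+.0*X,.085); 
i=dict(intrinsics=np.array([[344.685,0,316.735],[0,344.685,199.357],[0,0,1]]),k1=.02227,extrinsics=np.array([[ 0.16767278,  0.93754152,  0.30479787,  0.33191776],[ 0.98583376, -0.1581392 , -0.05589088,  0.21349111],[-0.00419953,  0.30985141, -0.95077572,  0.2814274 ],[0,0,0,1]]))
print(onz("",(62,299),.071,i),onz("",(232,298),.08,i),S)
print("box edges",onz("",(281,245),.054,i),onz("",(361,243),.054,i), P-.033*X-.031*u,P-.033*X+.031*u)
E
```

```text
time: 2.15
tool_pos: [0.4174, 0.2009, 0.0894]
tcp_rot: [-0.259, -3.129, 0.001]
wrist_force: [-0.6, 0.7, 0.7]
width: -0.003
grip_force: 0.0
pos [0.41741833 0.20094768 0.08940356] toolz [-1.47085115e-03 -2.79990435e-04 -9.99998879e-01] d world [ 0.05677752 -0.01277252 -0.00440356] tool [-0.05811096 -0.00326164  0.00432362] turn 0.0006073828408473403 F [-0.55720122  0.73733448  0.70424793] 2.15
[0.44209142 0.01276024 0.071     ] [0.45613306 0.13337503 0.08      ] [0.4435 0.0047]
box edges [0.43483405 0.16873277 0.054     ] [0.44285948 0.22611063 0.054     ] [0.43653293 0.16304541] [0.44676349 0.22419551]
```

Scaled: -0.01 m is -0.16, -0.008 m is -0.128.

```bash
python3 jog.py '{"offsets":[[-0.16, -0.016, 0.032, 0], [-0.16, -0.016, 0.032, 0], [-0.16, -0.016, 0, 0], [-0.128, 0, 0, 0], [-0.128, 0, 0, 0]]}'; python3 jog.py '{"offsets":[[-0.064, 0, 0, 0], [-0.048, 0, 0, 0], [0, 0, 0, 0]]}'
python3 - <<'E'
from h import *
go(P+.0*X,.085)
a=cam.read_camera("side")[:,:,::-1]; cv2.imwrite("pics/s2.png",cv2.resize(a[110:250,190:340],None,fx=4,fy=4,interpolation=cv2.INTER_CUBIC))
E
```

```text
time: 2.78
tool_pos: [0.4633, 0.1897, 0.0854]
tcp_rot: [-0.261, -3.13, 0.0]
wrist_force: [-2.0, 0.3, 2.4]
width: -0.001
grip_force: 1.3
time: 3.15
tool_pos: [0.4701, 0.1886, 0.0851]
tcp_rot: [0.26, 3.131, -0.0]
wrist_force: [0.7, 0.5, -0.7]
width: -0.003
grip_force: 0.1
pos [0.47009179 0.18858827 0.08513257] toolz [ 2.88903242e-04 -1.50171883e-04 -9.99999947e-01] d world [ 0.00410405 -0.00041311 -0.00013257] tool [-0.00411591  0.00026991  0.00013382] turn -3.39096368747889e-05 F [ 0.65749812  0.51002836 -0.7215685 ] 3.15
```

View pics/s2.png

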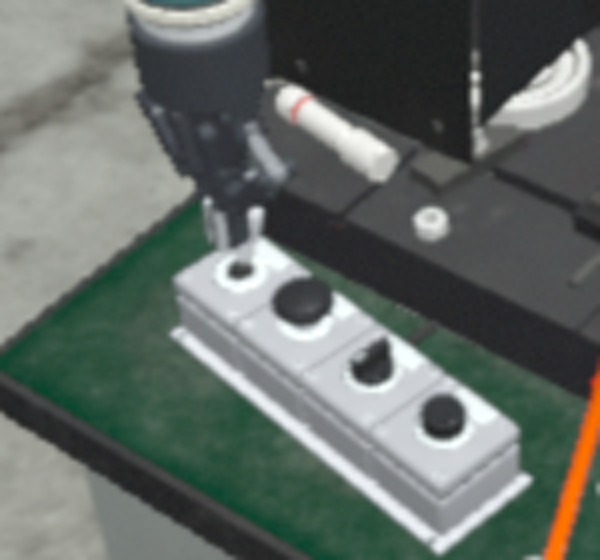

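The lever now leans away (tip at crop 257,212, foot at 240,268). I'll push on in small steps until the force shows it is on its stop.

Scaled: -0.002 m is -0.032.

```bash
for i in 1 2; do :; done; python3 jog.py '{"offsets":[[-0.032, 0, 0, 0], [-0.032, 0, 0, 0], [0, 0, 0, 0]]}'; python3 jog.py '{"offsets":[[-0.032, 0, 0, 0], [0, 0, 0, 0]]}'
```

```text
time: 3.58
tool_pos: [0.4737, 0.1879, 0.0851]
tcp_rot: [-0.26, -3.131, 0.0]
wrist_force: [-1.0, 0.7, -0.8]
width: 0.003
grip_force: 0.5
time: 3.82
tool_pos: [0.4751, 0.1877, 0.085]
tcp_rot: [-0.26, -3.129, 0.0]
wrist_force: [-3.4, 0.7, 0.8]
width: -0.002
grip_force: 1.7
```

Scaled: -0.002 m is -0.032.

```bash
python3 jog.py '{"offsets":[[-0.032, 0, 0, 0], [0, 0, 0, 0]]}'; python3 jog.py '{"offsets":[[-0.032, 0, 0, 0], [0, 0, 0, 0]]}'
```

```text
time: 4.08
tool_pos: [0.4754, 0.1876, 0.0848]
tcp_rot: [-0.26, -3.126, 0.001]
wrist_force: [-8.3, 2.6, 2.7]
width: -0.004
grip_force: 4.5
time: 4.32
tool_pos: [0.4758, 0.1875, 0.0847]
tcp_rot: [-0.261, -3.122, 0.001]
wrist_force: [-13.0, 2.6, 7.0]
width: -0.003
grip_force: 7.4
```

The force climbs to 13 N with almost no further motion, so the lever is on its stop. I'll withdraw, rise, and check.

Scaled: -0.05 m is -0.8, -0.045 m is -0.72.

```bash
python3 jog.py '{"offsets":[[0.32, 0, 0, 0], [0.64, 0, 0, 0], [0, 0, -0.72, 0], [0, -0.64, 0, 0], [0, -0.8, 0, 0]]}'
python3 - <<'E'
from h import *
go(S,.1)
a=cam.read_camera("side")[:,:,::-1]; cv2.imwrite("pics/s3.png",cv2.resize(a[150:250,225:335],None,fx=5,fy=5,interpolation=cv2.INTER_CUBIC))
E
```

```text
time: 4.95
tool_pos: [0.407, 0.108, 0.1318]
tcp_rot: [0.255, 3.126, 0.001]
wrist_force: [0.5, -1.0, 0.2]
width: 0.0
grip_force: 0.0
pos [0.40703418 0.10801784 0.13183809] toolz [ 5.49965398e-03  2.44753060e-04 -9.99984847e-01] d world [ 0.03646582 -0.10331784 -0.03183809] tool [-0.05255385 -0.09607947  0.03201287] turn 0.003009196557087023 F [ 0.53603936 -0.95855996  0.19834684] 4.95
```

View pics/s3.png

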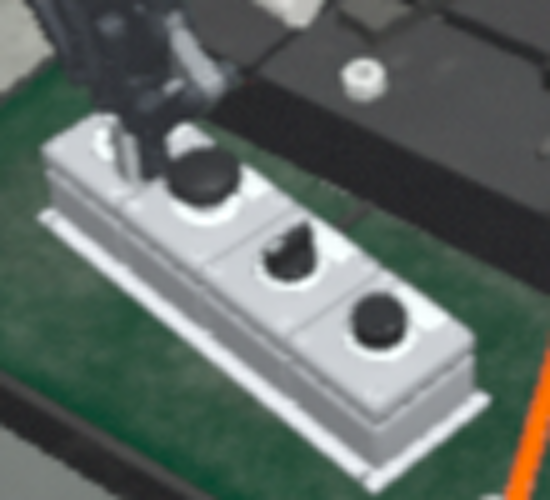

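The gripper hides the lever here, while stop and selector look unchanged. I'll go above the start button and look again from there.

```bash
python3 jog.py '{"offsets":[[-0.08, -0.768, 0, 0], [-0.32, -0.736, 0, 0], [-0.416, 0, 0.24, 0], [0, 0, 0, 0]]}'
python3 - <<'E'
from h import *
go(S,.076)
a=cam.read_camera("side")[:,:,::-1]; cv2.imwrite("pics/s4.png",cv2.resize(a[150:250,225:335],None,fx=5,fy=5,interpolation=cv2.INTER_CUBIC))
E
```

```text
time: 5.5
tool_pos: [0.4413, 0.0062, 0.1151]
tcp_rot: [0.263, 3.13, -0.001]
wrist_force: [-0.2, -0.2, 0.4]
width: -0.002
grip_force: 0.0
pos [0.44134919 0.00616675 0.1150667 ] toolz [ 7.69433800e-04 -4.59157473e-04 -9.99999599e-01] d world [ 0.00215081 -0.00146675 -0.0390667 ] tool [-0.00233295 -0.00107424  0.03906902] turn -0.002043291691059492 F [-0.23933737 -0.15859049  0.36046351] 5.5
```

View pics/s4.png

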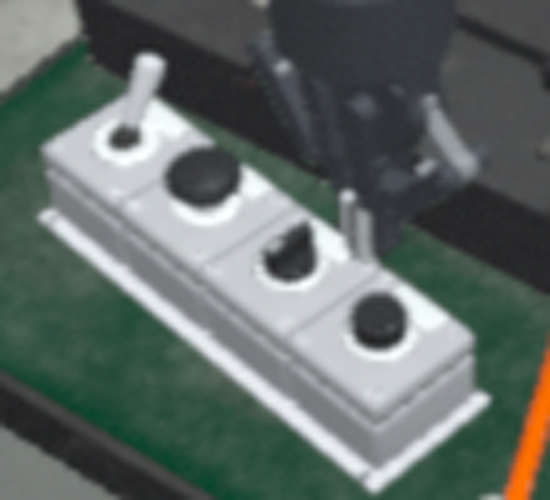

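The lever leans well over to the far side (tip at crop 150,65). The fingertips are at about (372,250), above the start button (380,315). I'll check both by casting rays.

Run:
```python
from h import *
s=lambda x,y:(x/5+225-.4,y/5+150-.4)
t=onz("side",s(150,66),.1)[:2]-P; print("tip along push/row",t@X,t@u)
print("finger end",onz("side",s(374,255),.115),"button",onz("side",s(380,309),.071))
```

```text
tip along push/row 0.016437477360165452 -0.005998512069361258
finger end [0.43846804 0.00264853 0.115     ] button [0.44543141 0.00578885 0.071     ]
```

Scaled: 0.018 m is 0.288, -0.002 m is -0.032.

```bash
python3 jog.py '{"offsets":[[-0.032, -0.016, 0.288, 0], [0, 0, 0.288, 0], [0, 0, 0, 0]]}'; python3 -c "
from h import *
go(S,.071)"
```

```text
time: 5.92
tool_pos: [0.4403, 0.0065, 0.0783]
tcp_rot: [-0.258, -3.128, 0.0]
wrist_force: [-0.1, 0.8, -0.9]
width: 0.001
grip_force: 0.0
pos [0.44028012 0.0065408  0.07833811] toolz [-3.01678209e-03 -1.15191360e-05 -9.99995449e-01] d world [ 0.00321988 -0.0018408  -0.00733811] tool [-0.00349946 -0.00128553  0.00732838] turn 0.0014299486589526332 F [-0.0627578   0.77830761 -0.91598932] 5.925
```

Run:
```python
from h import *
i=cam.camera_info("side");E=np.linalg.inv(i['extrinsics'])
def pr(p):
    r,_=cv2.Rodrigues(E[:3,:3]); q=cv2.projectPoints(np.array([p]),r,E[:3,3],i['intrinsics'],np.array([i['k1'],0,0,0]))[0][0,0]; return (q+.4-[225,150])*5
print("pivot",pr([*P,.057]))
for a in (.8,.9,1.,):
    th=a-.5
    print(a,pr([*(P+.046*np.sin(th)*X),.057+.046*np.cos(th)]),pr([*(P+.025*np.sin(th)*X),.057+.025*np.cos(th)]))
```

```text
pivot [125.99427395 139.45188255]
0.8 [137.63305779  61.62950074] [132.25121134  97.60754982]
0.9 [144.70802282  59.95035432] [136.06977071  96.64294523]
1.0 [151.54742527  59.08988102] [139.773523    96.11334548]
```

The observed tip column (150–152) matches the off stop (151.5). Next comes the press, in small steps.

Scaled: -0.003 m is -0.048, 0.002 m is 0.032.

```bash
python3 jog.py '{"offsets":[[-0.048, -0.016, 0.032, 0], [0, 0, 0.032, 0], [0, 0, 0.032, 0], [0, 0, 0, 0]]}'; python3 jog.py '{"offsets":[[0, 0, 0.032, 0], [0, 0, 0.032, 0], [0, 0, 0, 0]]}'
```

```text
time: 6.42
tool_pos: [0.445, 0.0042, 0.0733]
tcp_rot: [-0.26, -3.131, 0.0]
wrist_force: [-0.1, 0.0, -1.0]
width: 0.001
grip_force: 0.0
time: 6.8
tool_pos: [0.4453, 0.0042, 0.0694]
tcp_rot: [0.26, 3.131, -0.0]
wrist_force: [-1.5, 0.1, 1.7]
width: -0.0
grip_force: 1.1
```

Scaled: 0.002 m is 0.032, 0.0015 m is 0.024.

```bash
python3 jog.py '{"offsets":[[0, 0, 0.032, 0], [0, 0, 0.024, 0], [0, 0, 0, 0]]}'; python3 jog.py '{"offsets":[[0, 0, 0.024, 0], [0, 0, 0, 0]]}'
```

```text
time: 7.18
tool_pos: [0.4453, 0.0042, 0.0659]
tcp_rot: [0.26, 3.131, -0.0]
wrist_force: [-0.2, -0.4, 4.8]
width: 0.002
grip_force: 2.2
time: 7.42
tool_pos: [0.4453, 0.0042, 0.0649]
tcp_rot: [0.26, 3.131, -0.0]
wrist_force: [-3.7, 0.3, 9.1]
width: -0.002
grip_force: 4.6
```

Scaled: 0.0006 m is 0.0096.

```bash
python3 jog.py '{"offsets":[[0, 0, 0.0096, 0], [0, 0, 0, 0]]}'
```

```text
time: 7.68
tool_pos: [0.4453, 0.0042, 0.0649]
tcp_rot: [0.26, 3.131, -0.0]
wrist_force: [-4.3, -0.1, 13.6]
width: -0.001
grip_force: 6.7
```

The force rose to 13.6 N with no further motion, so the button is right down. I'll withdraw now.

Scaled: -0.05 m is -0.8, -0.04 m is -0.64.

```bash
python3 jog.py '{"offsets":[[0, 0, -0.16, 0], [0, 0, -0.64, 0], [0.48, 0, -0.8, 0], [0.48, 0, -0.32, 0], [0, 0, 0, 0]]}'
python3 - <<'E'
from h import *
a=cam.read_camera("side")[:,:,::-1]; cv2.imwrite("pics/s5.png",cv2.resize(a[150:270,225:365],None,fx=5,fy=5,interpolation=cv2.INTER_CUBIC))
E
```

```text
time: 8.3
tool_pos: [0.3857, 0.0144, 0.1851]
tcp_rot: [0.259, 3.127, 0.0]
wrist_force: [0.0, 0.1, -1.1]
width: 0.004
grip_force: 0.0
```

View pics/s5.png

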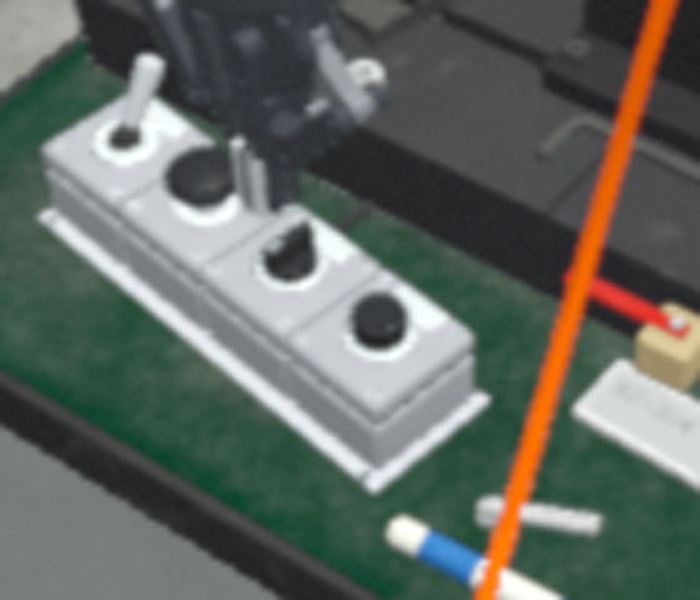

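The lever is over to the far side (tip 150,65), the start button is back up (380,318), and the selector and stop look unchanged. The gripper is clear above the row.

```bash
python3 -c "
from workcell import bot, cam
print(bot.finish_job())"
```

```text
the job is handed in; nothing more can be done
None
```

The job is handed in: I pushed the supply lever to its off stop, then pressed the start button right down (peak about 14 N) and let it spring back. The arm finished clear, and the stop, selector and the loose things in the last view looked unmoved.

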